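Start and lock the recessed clamp screw of a punch holder

ROBOT

A 6-joint arm with a two-finger parallel gripper is mounted at the origin on the work surface. World frame = base frame: x ahead of the robot, y to its left, z up, the work surface at z = 0. Lengths are in m, angles in rad, forces in N, time in s.
With the tool pointing down it reaches from about 0.375 to 0.9 m from the base axis. Payload 3.1 kg.
Tool frame: the origin (TCP) lies on the centre line of the jaws, within the pads' length; the fingertips stand 17 mm ahead of it and the grasp point (between the pads) lies 2 mm behind it; y points along the fingers, z is the direction in which the jaws open and shut, and the axes are right-handed (so a half turn about y gives the same grasp; the last joint's range is limited). The gripper opens to 85 mm and grips with 20 to 120 N. Pads are 22 mm wide; open, the fingers measure 114 mm over their backs; the gripper's body (76 mm by 85 mm) begins 54 mm behind the grasp point. The pads swing forward as they close: fully open they stand 13 mm farther back than shut.
Start: joints at [-1.308, 0.527, 1.433, -0, 1.181, -0.178], TCP at [0.267, -0.565, 0.248] pointing down, gripper open.
Joint ranges: [-3.08, 3.08], [-0.75, 2.2], [0.22, 2.44], [-1.43, 4.57], [0, 2.65], [-2.85, 2.85]. Speed limits (rad/s): [2.79, 2.79, 3.14, 3.14, 3.14, 3.14].

INTERFACE

Orientations are given as a unit quaternion [x, y, z, w].
In Python, from station import manip gives the robot as it stands.
- The arm moves only by the shell command python3 -m handwheel 'ROWS' [FORCE]. ROWS is JSON, one flat list of numbers, 7 for each row, row after row: the shift along the tool's x, y, z in cm, then the turn, a rotation vector about the tool's x, y, z in rad, then the finger opening in cm, from 0 to 8.54. A call has 1 to 10 rows; each row is the pose to reach, as a shift and turn from the pose commanded when the call began, along the tool's axes at that moment; what a row does not reach only later rows make up. A row lasts 1/12 s, in which the tool goes at most 41.7 mm and 7.16 degrees, less where a joint would pass 70% of its speed; a pose out of reach is approached as far as the arm can. A call with a gripper value outside its range is refused whole. The fingers move at their own pace and stop on an object; FORCE is the grip in N (left out, the last holds). Time passes only in rows, so rows that repeat a pose let the fingers close. It gives the time, the measured TCP pose, the force and the opening at its end, in the units of the state.
- manip.sense(): the state, without advancing time (a new reading comes with each control period).
- manip.snapshot(name): name is "scene" or "top" or "wrist"; returns a dict with "frame" (400x640x3 uint8, red, green, blue), "depth" (400x640 float32, m along the optical axis (not along the pixel's ray), 0 where there is no reading), "camera_matrix" (3x3 intrinsics, pixels), "rvec" (rotation vector, rad) and "tvec" (3), from world to camera coordinates, as OpenCV has them. Camera axes: x right, y down, z forward; pixel columns grow to the right and rows downward; lengths in m; the calibration is good to about 2 mm. A picture is of the moment at which its call begins.
- manip.sign_off(): hands the job in, once; it reports no verdict.
The state is a dict: "t": time; "q": joint angles; "qd": joint speeds; "tau": joint torques, N m; "tcp_pos": TCP position; "tool_rot": TCP orientation; "force": force on the tool from outside, world axes, zero at the start; "ft_torque": the same for the moment, N m; "finger_gap": opening from 0.0 (shut) to 1.0 (fully open).
Only numpy, scipy, OpenCV 4.12 (cv2) and the standard library are available. Lean on these libraries where they do the work, as an engineer would, in place of code of your own. Each camera call takes 0.05 s, during which the arm holds its last target.

TASK

Take the T-handled clamp screw out of its storage block and lower it into the deep well of the punch holder. Feel for the hidden thread start at the bottom under light pressure, without forcing the screw, then press it in against the spring and turn it clockwise about a quarter turn so that it is locked fully home, with its flange down on the holder's top face. Let go of it and leave the other tools where they lie.

Things in the scene. Friction and masses are not known exactly. Their poses are not given: they have to be found in the camera images.
- screw: Steel quarter-turn clamp screw, 108.8 mm long, about 0.22 kg, upright in the storage block. Origin at the nose tip, z up along its axis. Shank 16 mm in diameter; guide collar 29 mm in diameter from 43 to 62 mm above the tip; flange 48 mm in diameter from 72.8 to 76.8 mm; T-handle bar above it. Half a turn brings it to the same state.
- screw_pin (a point): Centre of the cross bar near the nose, 10 mm above the nose tip. The bar, 7 mm wide and 7 mm high (flat below, rounded above) and 29 mm long, runs along the screw's y axis through the shank; its two ends are the stub threads (the pin).
- screw_flange (a point): Centre of the underside of the screw's flange, on the screw's axis, 72.8 mm above the nose tip
- screw_head (a point): Middle of the T-handle bar, 92.8 mm above the nose tip. The bar is 14 mm thick (along the screw's x), 44 mm long (along y, parallel to the cross pin) and 32 mm high, its foot on the flange.
- holder: Fixed dark steel punch holder, 170 mm long (its y), 100 mm wide (its x); origin at the centre of its underside. Its +y end is a plain block 72 x 78 mm, 90 mm high, with a vertical round well of 32 mm diameter, 42 mm along +y from the origin. Its -y end, 66 mm high, grips a short punch (87 mm high) with a red-levered cam lock.
- well_mouth (a point): Centre of the well's mouth (5 mm lead-in), level with the holder's top face, 90 mm above the table; axes as the holder's. The screw is fully home when its flange is down at this level (about 0.3 mm above it when locked). Contact forces on the screw in the holder must stay well under 45 N, or the threads suffer: a few N of light pressure for the search, no more than 0.3 N m at the stop.
- ring_top (a point): On the well's axis, 48 mm below the mouth: level of the flat top of a ring of 20 mm bore in the well. Two opposite slots 11 mm wide, the thread start, let the pin's ends drop through. Their unseen line lies within 0.7 rad either side of the holder's y axis. With the pin resting on the ring the flange is 18 mm above the top face; over the slots it drops.
- pad_rest (a point): On the well's axis, 66 mm below the mouth: top of the spring pad at rest. Nose on it, the flange is 6.5 mm above the top face. Pressing takes 4 N at first, 0.8 N more per mm. Pressed 3 mm or more, the pin turns clockwise under the ring, whose sloping underside draws it 3.5 mm deeper, level from 1.35 rad on, to a stop at 1.55 rad; there it stays. Unturned, it springs up.
- stand: Fixed aluminium storage block 62 x 62 mm, 80 mm high, with a vertical through hole of 32 mm diameter in which the screw stands, its flange on the block's top face; origin at the centre of the underside
- tang_clamp: Black tang clamp, a steel angle piece 30 x 60 mm, 38 mm high, lying on the table: leave alone; origin at the centre of its underside
- die_shim: Ground steel shim 26 x 110 x 6 mm, lying flat: leave alone; origin at the centre of its underside
- gauge_block: Polymer gauge block 30 x 50 x 22 mm: leave alone; origin at the centre of its underside
- protractor: Chrome angle protractor, half disc of 50 mm radius with a short arm, 11 mm high, lying flat: leave alone; origin at the middle of its straight edge, underside
Things that resemble listed ones, but are neither listed nor needed, are in the scene too. There is more than one size of the screw; the one meant has the size given above.

How it is judged:
By the outcome, as a careful person would: the job done as asked, in the order asked, and still so for the second after the job is handed in, with the robot touching nothing.
It also fails if it takes over 72 s, if anything falls off the work surface, if the arm or the gripper's body presses on something with over 40 N, if the wrist force passes 120 N, or if a joint passes its speed limit or range.

## Working session

There is one attempt and no reset: what is moved stays moved. The work goes in short steps, Python scripts to look and compute and a shell command to move; the robot and the scene stay as the last step left them, time stands still between calls to the robot, and variables do not carry over. Pictures are saved under pics/ and viewed, and the job is handed in when it is done.

```bash
ls; mkdir -p pics; cat > h.py <<'E'
import numpy as np, cv2
from station import manip
from scipy.spatial.transform import Rotation as R
def snap(n,name=None):
    s=manip.snapshot(n)
    if name: cv2.imwrite(f'pics/{name}.png',s['frame'][:,:,::-1])
    np.savez(f'{name or n}.npz',**s)
    return s
def load(name): return dict(np.load(name+'.npz'))
def ray(s,u,v):
    Rm=cv2.Rodrigues(s['rvec'])[0]; c=-Rm.T@s['tvec'].ravel()
    d=Rm.T@np.linalg.inv(s['camera_matrix'])@np.array([u,v,1.0]); return c,d
def plane(s,u,v,z):
    c,d=ray(s,u,v); return c+d*(z-c[2])/d[2]
def dpt(s,u,v):
    c,d=ray(s,u,v); return c+d*s['depth'][int(v),int(u)]
def cloud(s):
    Rm=cv2.Rodrigues(s['rvec'])[0]; K=s['camera_matrix']
    v,u=np.mgrid[0:400,0:640]; d=s['depth']
    p=np.stack([(u-K[0,2])/K[0,0]*d,(v-K[1,2])/K[1,1]*d,d],-1)
    return (p-s['tvec'].ravel())@Rm
E
python3 - <<'E'
from h import *
np.set_printoptions(precision=4,suppress=True)
for n in ['scene','top','wrist']:
    s=snap(n,n+'0'); print(n,ray(s,320,200),s['camera_matrix'][0,0])
s=manip.sense(); print(s)
print(R.from_quat(s['tool_rot']).as_matrix())
E
```

```text
pics
scene (array([1.3589, 0.1166, 0.6374]), array([-0.7936, -0.1359, -0.5931])) 482.6487017671343
top (array([ 0.5465, -0.0186,  0.9081]), array([ 0.1065,  0.0042, -0.9944])) 399.08023024263343
wrist (array([ 0.3308, -0.5352,  0.3732]), array([-0.2568, -0.1136, -0.9598])) 349.5842448175817
{'t': 0.15, 'q': array([-1.3085,  0.5283,  1.4336, -0.    ,  1.1814, -0.1785]), 'qd': array([-0.0003, -0.002 , -0.0034,  0.0004, -0.0002,  0.0004]), 'tau': array([  0.0007, -44.2745, -17.8276,  -0.0003,   0.0056,  -0.    ]), 'tcp_pos': array([ 0.2665, -0.5648,  0.2476]), 'tool_rot': array([-0.1546,  0.6906, -0.6894,  0.1546]), 'force': array([ 0.1098,  0.0041, -0.4037]), 'ft_torque': array([-0.0122, -0.0108,  0.0416]), 'finger_gap': 0.9990276678574737}
[[-0.9044 -0.0004  0.4266]
 [-0.4266  0.0016 -0.9044]
 [-0.0003 -1.     -0.0016]]
```

View pics/scene0.png

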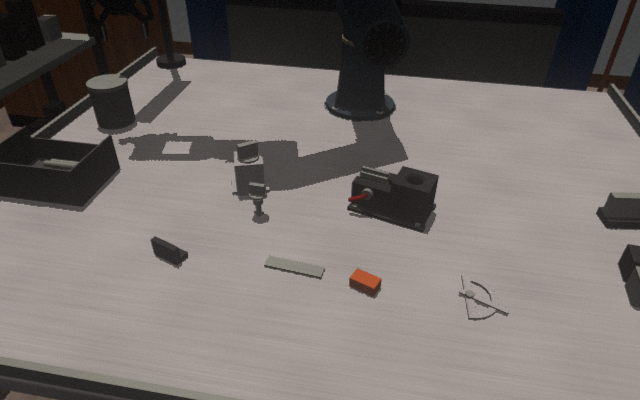

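View pics/top0.png

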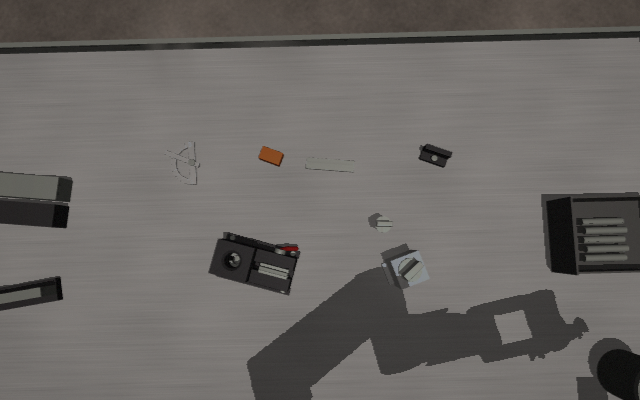

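View pics/wrist0.png

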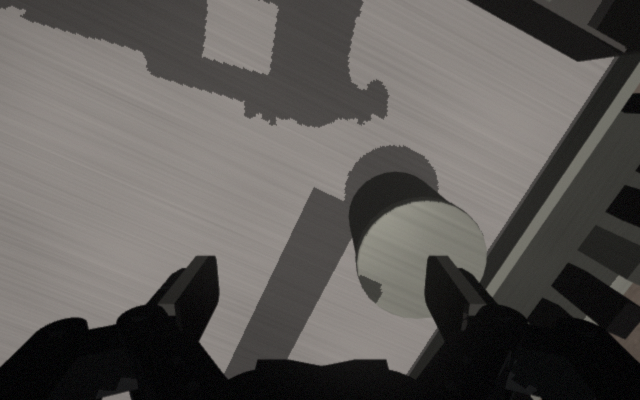

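The top view shows the storage block with a T-handle screw at (408,268), a smaller T-screw standing loose at (384,223), and the holder with its well at (234,259). Next I'll take an enlarged crop and measure these.

```bash
python3 - <<'E'
from h import *
np.set_printoptions(precision=4,suppress=True)
t=load('top0');s=load('scene0')
a=cv2.resize(t['frame'][200:310,355:445],None,fx=5,fy=5,interpolation=cv2.INTER_CUBIC)[:, :, ::-1]
b=cv2.resize(s['frame'][130:230,215:290],None,fx=5,fy=5,interpolation=cv2.INTER_CUBIC)[:,:,::-1]
c=np.zeros((550,830,3),np.uint8); c[:550,:450]=a; c[:500,450:825]=b
cv2.imwrite('pics/crop1.png',cv2.resize(c,(800,530)))
a=cv2.resize(t['frame'][220:305,200:310],None,fx=7,fy=7,interpolation=cv2.INTER_CUBIC)[:,:,::-1]
cv2.imwrite('pics/crop2.png',a)
C=cloud(t)
def heights(u0,u1,v0,v1):
    z=C[v0:v1,u0:u1,2].ravel(); h,e=np.histogram(z,np.arange(-.01,.14,.005)); print([(round(x,3),n) for x,n in zip(e,h) if n>8])
heights(205,305,228,298);heights(380,432,240,292);heights(366,396,210,235)
for nm,cl in (('top',C),('scene',cloud(s))):
    P=cl.reshape(-1,3)
    for lab,zlo,zhi,box in (('handle',.10,.125,(.3,.55,-.3,0)),('small',.03,.07,(.48,.6,-.2,-.0)),('holder90',.085,.096,(.3,.65,0.05,.4))):
        m=(P[:,2]>zlo)&(P[:,2]<zhi)&(P[:,0]>box[0])&(P[:,0]<box[1])&(P[:,1]>box[2])&(P[:,1]<box[3])
        q=P[m]; print(nm,lab,m.sum())
        if m.sum()>10: print(q.mean(0), q.min(0),q.max(0), cv2.minAreaRect((q[:,:2]*1000).astype(np.float32)))
E
```

```text
[(np.float64(-0.005), np.int64(1433)), (np.float64(0.0), np.int64(1853)), (np.float64(0.005), np.int64(433)), (np.float64(0.01), np.int64(145)), (np.float64(0.015), np.int64(15)), (np.float64(0.02), np.int64(32)), (np.float64(0.025), np.int64(40)), (np.float64(0.03), np.int64(57)), (np.float64(0.035), np.int64(43)), (np.float64(0.04), np.int64(87)), (np.float64(0.045), np.int64(49)), (np.float64(0.05), np.int64(37)), (np.float64(0.055), np.int64(60)), (np.float64(0.06), np.int64(251)), (np.float64(0.065), np.int64(850)), (np.float64(0.07), np.int64(40)), (np.float64(0.075), np.int64(181)), (np.float64(0.08), np.int64(76)), (np.float64(0.085), np.int64(676)), (np.float64(0.09), np.int64(608))]
[(np.float64(-0.005), np.int64(592)), (np.float64(0.0), np.int64(829)), (np.float64(0.005), np.int64(110)), (np.float64(0.01), np.int64(33)), (np.float64(0.015), np.int64(14)), (np.float64(0.02), np.int64(15)), (np.float64(0.025), np.int64(15)), (np.float64(0.03), np.int64(16)), (np.float64(0.035), np.int64(10)), (np.float64(0.04), np.int64(17)), (np.float64(0.045), np.int64(18)), (np.float64(0.
[... 1131 characters left out ...]
 [0.5593 0.2157 0.0945] ((504.9823303222656, 132.06463623046875), (155.88771057128906, 72.2554931640625), 73.79443359375)
scene handle 199
[ 0.4933 -0.1942  0.1105] [ 0.4704 -0.2149  0.1001] [ 0.5117 -0.1752  0.1187] ((490.54705810546875, -194.310546875), (19.182931900024414, 46.20697021484375), 44.661033630371094)
scene small 512
[ 0.5445 -0.1661  0.0524] [ 0.5047 -0.2     0.03  ] [ 0.6    -0.1306  0.07  ] ((556.9588012695312, -164.44052124023438), (97.60651397705078, 46.77127456665039), 18.66611671447754)
scene holder90 813
[0.5185 0.1612 0.0893] [0.4738 0.0569 0.085 ] [0.5639 0.2157 0.0935] ((507.6060485839844, 131.56817626953125), (154.83102416992188, 75.7283935546875), 74.2317886352539)
```

View pics/crop1.png

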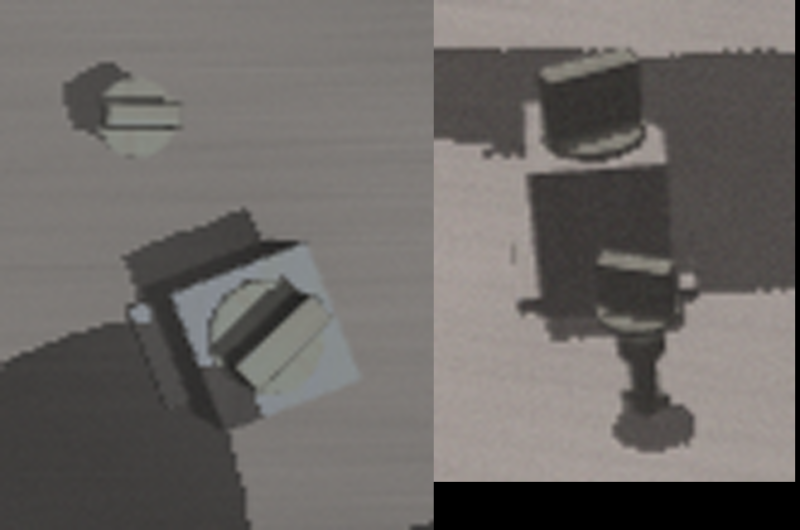

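View pics/crop2.png

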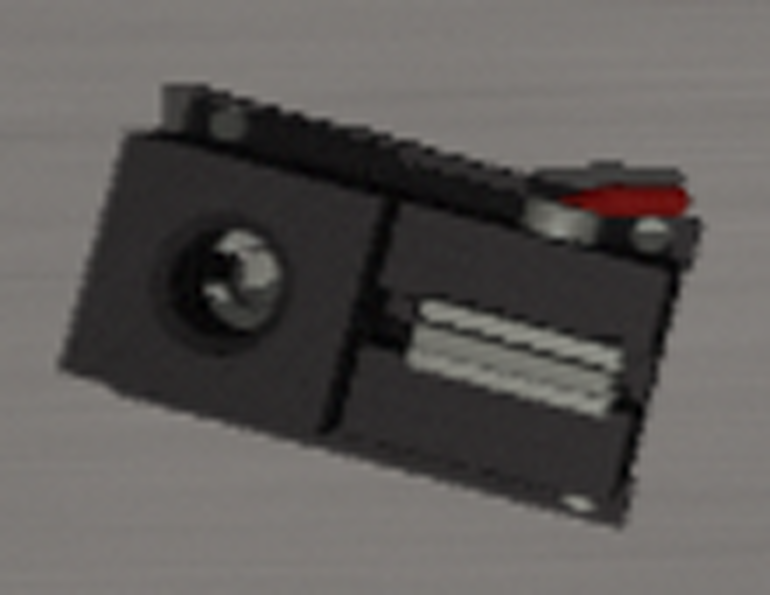

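Two things could be the screw meant. The one at (408,268) in the top view stands in the storage block; its bar measures 14.6 x 43.6 mm and its top is at z≈0.116. The other, at (384,223), is loose and smaller, about 80 mm tall, on the table. The first fits the description and the crop confirms it. Next I'll look down the well with the wrist camera, for a more exact position.

```bash
cat >> h.py <<'E'
def rows(pos,yaw,frm=None):
    """shift (cm) and rotvec from current pose to TCP pos, tool down, jaw axis at yaw (deg)"""
    s=manip.sense(); p=s['tcp_pos']; M=R.from_quat(s['tool_rot']).as_matrix()
    y=np.deg2rad(yaw); z=np.array([np.cos(y),np.sin(y),0]); yy=np.array([0,0,-1.]); x=np.cross(yy,z)
    T=np.stack([x,yy,z],1)
    sh=M.T@(np.asarray(pos)-p)*100; rv=R.from_matrix(M.T@T).as_rotvec()
    print('rows',np.round(sh,2),np.round(rv,3),'steps',np.linalg.norm(sh)/4.17,np.degrees(np.linalg.norm(rv))/7.16)
def st():
    s=manip.sense(); M=R.from_quat(s['tool_rot']).as_matrix()
    print('t',round(s['t'],2),'p',np.round(s['tcp_pos']*1000,1),'yaw',round(float(np.degrees(np.arctan2(M[1,2],M[0,2]))),1),'y',np.round(M[:,1],3),'F',np.round(s['force'],1),'T',np.round(s['ft_torque'],2),'gap',round(s['finger_gap'],3),'q',np.round(s['q'],2))
E
python3 - <<'E'
from h import *
np.set_printoptions(precision=4,suppress=True)
t=load('top0'); C=cloud(t); S=cloud(load('scene0'))
for nm,cl in (('top',C),('scene',S)):
    P=cl.reshape(-1,3)
    m=(P[:,2]>.086)&(P[:,2]<.094)&(P[:,0]>.4)&(P[:,0]<.65)&(P[:,1]>.115)&(P[:,1]<.3)
    q=P[m]; r=cv2.minAreaRect((q[:,:2]*1000).astype(np.float32)); print(nm,r, cv2.boxPoints(r))
# wrist cam in tool frame
w=load('wrist0'); s=manip.sense(); M=R.from_quat(s['tool_rot']).as_matrix()
c,d=ray(w,320,200); print('cam in tool',M.T@(c-s['tcp_pos']),M.T@d)
rows([.51,.10,.17],0)
E
```

```text
top ((515.75, 169.11390686035156), (78.72315979003906, 72.2554931640625), 73.79442596435547) [[470.0725 141.399 ]
 [539.457  121.2336]
 [561.4275 196.8288]
 [492.043  216.9942]]
scene ((518.0279541015625, 168.01556396484375), (78.82218170166016, 75.67664337158203), 73.92707824707031) [[470.7574 140.621 ]
 [543.4758 119.6691]
 [565.2986 195.4101]
 [492.5801 216.362 ]]
cam in tool [-0.0708 -0.1257  0.0005] [ 0.281   0.9597 -0.0052]
rows [-50.38   7.85 -49.72] [ 0.001 -1.13  -0.001] steps 17.078422487520243 9.042639520088066
```

```bash
python3 -m handwheel '[-25,4,-25,0,-0.6,0,8.5, -50.2,7.85,-49.3,0,-1.13,0,8.5, -50.2,7.85,-49.3,0,-1.13,0,8.5, -50.2,7.85,-49.3,0,-1.13,0,8.5, -50.2,7.85,-49.3,0,-1.13,0,8.5, -50.2,7.85,-49.3,0,-1.13,0,8.5, -50.2,7.85,-49.3,0,-1.13,0,8.5, -50.2,7.85,-49.3,0,-1.13,0,8.5, -50.2,7.85,-49.3,0,-1.13,0,8.5, -50.2,7.85,-49.3,0,-1.13,0,8.5]'; python3 -c "
from h import *
st();rows([.513,.095,.17],0)"
```

```text
t: 0.98
tcp_pos: [0.4102, -0.1748, 0.2019]
tool_rot: [-0.501, 0.499, -0.499, 0.501]
force: [0.6, -0.6, 0.3]
finger_gap: 0.996
t 0.98 p [ 410.2 -174.8  201.9] yaw 0.2 y [ 0. -0. -1.] F [ 0.6 -0.6  0.3] T [0.01 0.01 0.03] gap 0.996 q [-0.65  0.36  1.92  0.    0.86 -0.66]
rows [-26.95   3.19  10.39] [-0.     0.004  0.   ] steps 6.967338124257315 0.030067919021882824
```

```bash
python3 -m handwheel '[-27,3.2,10.4,0,0,0,8.5, -27,3.2,10.4,0,0,0,8.5, -27,3.2,10.4,0,0,0,8.5, -27,3.2,10.4,0,0,0,8.5, -27,3.2,10.4,0,0,0,8.5, -27,3.2,10.4,0,0,0,8.5, -27,3.2,10.4,0,0,0,8.5, -27,3.2,10.4,0,0,0,8.5, -27,3.2,10.4,0,0,0,8.5, -27,3.2,10.4,0,0,0,8.5]'; python3 -c "
from h import *
st()
w=snap('wrist','wrist1')
u,v=cv2.projectPoints(np.array([[.5146,.1653,.09]]),w['rvec'],w['tvec'],w['camera_matrix'],None)[0].ravel(); print(u,v)
u,v=int(u),int(v)
c=w['frame'][max(0,v-50):v+50,u-60:u+60][:,:,::-1]
cv2.imwrite('pics/well1.png',cv2.resize(np.clip(c.astype(float)*2,0,255).astype(np.uint8),None,fx=6,fy=6,interpolation=cv2.INTER_CUBIC))
"
```

```text
t: 1.82
tcp_pos: [0.5134, 0.0933, 0.1698]
tool_rot: [0.501, -0.5, 0.5, -0.5]
force: [0.5, -0.3, -0.2]
finger_gap: 0.997
t 1.82 p [513.4  93.3 169.8] yaw 0.1 y [-0.001 -0.    -1.   ] F [ 0.5 -0.3 -0.2] T [-0.06  0.01 -0.03] gap 0.997 q [-0.03  0.5   1.77 -0.    0.87 -0.04]
322.7260867493793 94.12114998880334
```

View pics/well1.png

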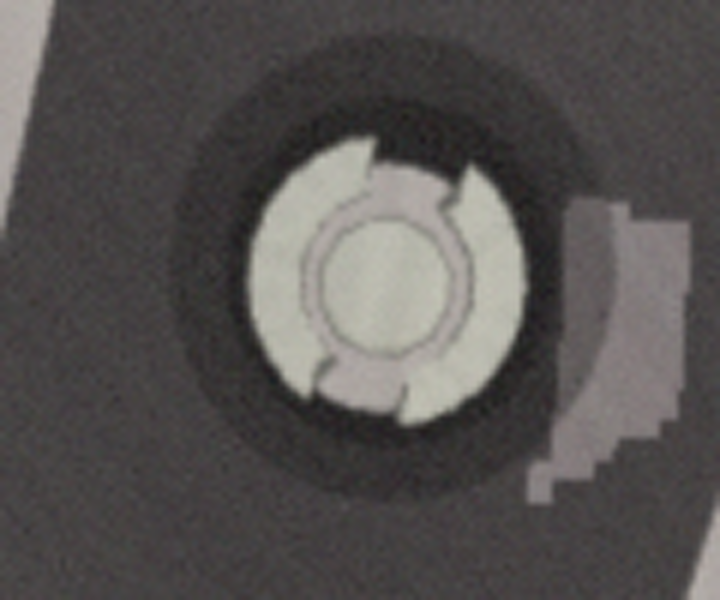

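View pics/wrist1.png

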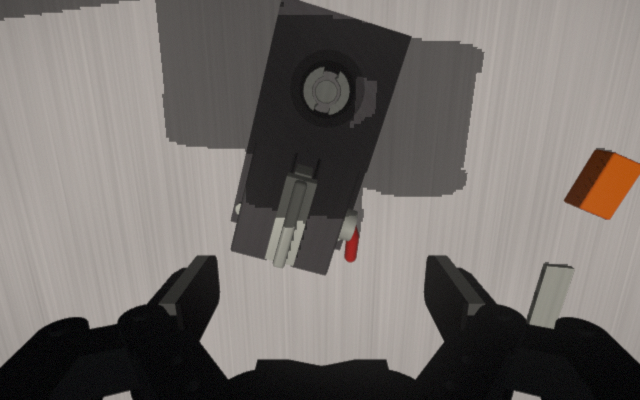

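The view down the well at about (326,90) shows the bright ring with both slots, at crop pixels (417,165) and (360,395), and the pad between them. I'll turn these into positions.

```bash
python3 - <<'E'
from h import *
np.set_printoptions(precision=4,suppress=True)
w=load('wrist1')
u0,v0=322-60,94-50
f=lambda x,y:(u0+(x-2.5)/6, v0+(y-2.5)/6)   # crop px centre -> image
# ring bright mask
g=w['frame'].astype(int); br=((g[:,:,1]>=g[:,:,0]-2)&(g[:,:,1]>75)).astype(np.uint8)
br[:, :295]=0; br[:,360:]=0; br[:60]=0; br[125:]=0
cs,_=cv2.findContours(br,cv2.RETR_EXTERNAL,cv2.CHAIN_APPROX_NONE)
pts=np.vstack([c for c in cs if cv2.contourArea(c)>50]).reshape(-1,2)
P=np.array([plane(w,*p,.042)[:2] for p in pts])
c,r=cv2.minEnclosingCircle((P*1000).astype(np.float32)); print('ring outer',c,r,len(cs))
for lab,z,pp in (('mouth top',.09,[(170,265),(617,265),(395,33),(390,500),(235,430),(240,105),(545,105)]),('throat5',.085,[(395,98)]),('pad',.024,[(322,285),(450,285),(386,218),(386,356)]),('bore',.042,[(302,285),(472,285)])):
    Q=np.array([plane(w,*f(*p),z)[:2]*1000 for p in pp],np.float32)
    if len(Q)>2: print(lab,cv2.minEnclosingCircle(Q),Q.mean(0))
    else: print(lab,Q)
a=[(375,140),(470,165),(310,402),(403,422)]
A=[plane(w,*f(*p),.042)[:2]*1000 for p in a]
m1=(A[0]+A[1])/2;m2=(A[2]+A[3])/2
print(A,m1,m2,np.degrees(np.arctan2(*(m1-m2)[::-1])), 'widths',np.linalg.norm(A[0]-A[1]),np.linalg.norm(A[2]-A[3]))
# same from top: ring visible? mouth in top view
t=load('top0')
print(t['frame'][235:285:6,205:265:6].mean(-1).astype(int))
for p in [(160,280),(300,280),(220,210),(220,355)]:
    print(plane(t,200+(p[0]-3)/7,220+(p[1]-3)/7,.09))
# block edges depth check
print('depth of ring', dpt(w,*f(270,285)), dpt(w,*f(386,285)))
E
```

```text
ring outer (516.9491577148438, 167.91815185546875) 15.73314380645752 12
mouth top ((517.0810546875, 168.03952026367188), 20.89959716796875) [514.8562 170.3602]
throat5 [[517.2106 183.794 ]]
pad ((517.1312255859375, 167.79660034179688), 8.171662330627441) [517.1304 167.9505]
bore [[507.2192 167.7753]
 [526.8672 167.798 ]]
[array([515.605, 183.522]), array([526.4297, 180.8611]), array([508.0746, 154.6523]), array([519.0002, 152.3828])] [521.0174 182.1916] [513.5374 153.5176] 75.37954144593297 widths 11.14691725090223 11.158866652600452
[[123 121 121  79  22  42 117 121 120 120]
 [121 120  68  43  24   8  17  21  19  47]
 [121 121  42  42  42  42  44  43  10  16]
 [122 123  42  44  15  80  45  40  27  44]
 [118 101  44  32  14 104  33  42  12  45]
 [120  47  41  30   8  59  40  41  10  38]
 [121  44  40  44  43  42  41  42  44 121]
 [122 121 121  51  41  42  42  19  42  46]
 [120 120 121 121 122 120 120  45  41  42]]
[0.5173 0.1864 0.09  ]
[0.5163 0.1457 0.09  ]
[0.5372 0.1689 0.09  ]
[0.4953 0.169  0.09  ]
depth of ring [0.5036 0.1677 0.0435] [0.5171 0.1681 0.0245]
```

```bash
python3 -c "
from h import *
rows([.536,-.246,.20],42.4)"
```

```text
rows [33.86 -3.    2.28] [ 0.001 -0.741 -0.   ] steps 8.169054015422148 5.925896761472653
```

```bash
python3 -m handwheel '[33.8,-3,2.3,0,-0.74,0,8.5, 33.8,-3,2.3,0,-0.74,0,8.5, 33.8,-3,2.3,0,-0.74,0,8.5, 33.8,-3,2.3,0,-0.74,0,8.5, 33.8,-3,2.3,0,-0.74,0,8.5, 33.8,-3,2.3,0,-0.74,0,8.5, 33.8,-3,2.3,0,-0.74,0,8.5, 33.8,-3,2.3,0,-0.74,0,8.5, 33.8,-3,2.3,0,-0.74,0,8.5, 33.8,-3,2.3,0,-0.74,0,8.5]'; python3 -c "
from h import *
np.set_printoptions(precision=4,suppress=True)
st()
w=snap('wrist','wrist2')
P=cloud(w).reshape(-1,3)
m=(P[:,2]>.110)&(P[:,2]<.125)&(np.hypot(P[:,0]-.49,P[:,1]+.194)<.05)
q=P[m];print(m.sum(),np.median(q[:,2]),cv2.minAreaRect((q[:,:2]*1000).astype(np.float32)))
m=(P[:,2]>.076)&(P[:,2]<.0865)&(np.hypot(P[:,0]-.49,P[:,1]+.194)<.06)
q=P[m];print(m.sum(),np.median(q[:,2]),cv2.minAreaRect((q[:,:2]*1000).astype(np.float32)))
"
```

```text
t: 2.7
tcp_pos: [0.5368, -0.2537, 0.2013]
tool_rot: [0.647, -0.286, 0.29, -0.644]
force: [1.2, -1.0, -0.7]
finger_gap: 0.995
t 2.7 p [ 536.8 -253.7  201.3] yaw 41.9 y [ 0.004 -0.006 -1.   ] F [ 1.2 -1.  -0.7] T [0.01 0.04 0.01] gap 0.995 q [-0.63  0.54  1.56 -0.    1.03 -1.36]
1917 0.11611386174862152 ((488.944580078125, -196.45863342285156), (14.051004409790039, 43.6903190612793), 40.81499481201172)
6974 0.08075983818468442 ((488.83685302734375, -196.3247833251953), (62.26799774169922, 62.174659729003906), 19.613142013549805)
```

View pics/wrist2.png

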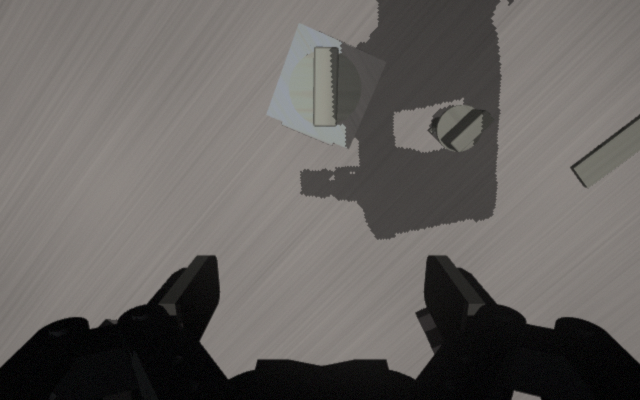

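The wrist view shows the block at (326,86) with the bar on it, and the small loose screw at (460,128). The bar measures 14.1 x 43.7 mm at z=0.116, at (489,-196). That agrees with the other cameras and with the sizes given.

```bash
python3 -c "
from h import *
st();rows([.4889,-.1960,.16],41.3);rows([.4889,-.1960,.105],41.3)"
```

```text
t 2.75 p [ 535.9 -250.   200.6] yaw 41.9 y [ 0.002 -0.002 -1.   ] F [0.6 1.1 0.4] T [ 0.05 -0.04 -0.01] gap 0.996 q [-0.63  0.54  1.57 -0.    1.03 -1.36]
rows [-7.17  4.04  0.12] [-0.     0.011  0.002] steps 1.9736914266565173 0.09264838814172478
rows [-7.18  9.54  0.12] [-0.     0.011  0.002] steps 2.8641889870511807 0.09264838814172478
```

```bash
python3 -m handwheel '[-7.0,2,0.1,0,0.01,0,4, -7.0,4,0.1,0,0.01,0,4, -7.0,4,0.1,0,0.01,0,4, -7.0,4,0.1,0,0.01,0,4, -7.0,4,0.1,0,0.01,0,4, -7.0,4,0.1,0,0.01,0,4, -7.0,4,0.1,0,0.01,0,4]'; python3 -c "
from h import *
np.set_printoptions(precision=4,suppress=True)
st();w=snap('wrist','wrist3');st()
rows([.4889,-.1960,.105],41.3)
P=cloud(w).reshape(-1,3)
m=(P[:,2]>.110)&(P[:,2]<.121)&(np.hypot(P[:,0]-.49,P[:,1]+.194)<.05)
q=P[m];print(m.sum(),np.median(q[:,2]),cv2.minAreaRect((q[:,:2]*1000).astype(np.float32)))
"
```

```text
t: 3.33
tcp_pos: [0.4919, -0.1936, 0.1611]
tool_rot: [0.646, -0.288, 0.29, -0.645]
force: [-0.4, -0.1, -1.1]
finger_gap: 0.467
t 3.33 p [ 491.9 -193.6  161.1] yaw 41.8 y [ 0.003 -0.002 -1.   ] F [-0.4 -0.1 -1.1] T [0.   0.   0.01] gap 0.467 q [-0.59  0.52  1.76  0.    0.85 -1.32]
t 3.38 p [ 491.8 -193.4  160.9] yaw 41.8 y [ 0.002 -0.002 -1.   ] F [-0.3  0.4  0.5] T [ 0.   -0.02  0.01] gap 0.465 q [-0.59  0.52  1.76  0.    0.85 -1.32]
rows [-0.01  5.59 -0.39] [-0.001  0.009  0.003] steps 1.344011497011288 0.07417911244681882
2100 0.11607835453447632 ((488.7883605957031, -196.15394592285156), (13.740053176879883, 44.1586799621582), 41.080833435058594)
```

View pics/wrist3.png

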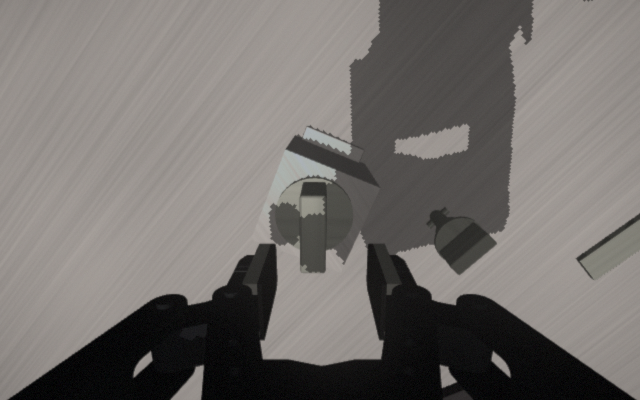

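The picture shows the bar at about x=313, a little left of the jaw middle at 321. That fits the -0.4 cm shift along tool z, so I'll go down and close.

```bash
python3 -m handwheel '[0,0,-0.4,0,0.01,0,4, 0,2.8,-0.4,0,0.01,0,4, 0,4.5,-0.4,0,0.01,0,4, 0,5.5,-0.4,0,0.01,0,4, 0,5.5,-0.4,0,0.01,0,4, 0,5.5,-0.4,0,0.01,0,4]' 40; python3 -c "
from h import *
st();rows([.4889,-.1960,.105],41.3)"
```

```text
t: 3.88
tcp_pos: [0.4875, -0.1952, 0.1049]
tool_rot: [-0.644, 0.292, -0.292, 0.644]
force: [-0.1, -0.8, 0.2]
finger_gap: 0.465
t 3.88 p [ 487.5 -195.2  104.9] yaw 41.2 y [-0.001  0.    -1.   ] F [-0.1 -0.8  0.2] T [ 0.03 -0.   -0.02] gap 0.465 q [-0.59  0.62  1.8  -0.    0.72 -1.31]
rows [ 0.15 -0.01  0.05] [ 0.    -0.001 -0.001] steps 0.037877850578177406 0.010381199920078393
```

```bash
python3 -m handwheel '[0.1,0,0.05,0,0,0,0.5, 0.1,0,0.05,0,0,0,0.5, 0.1,0,0.05,0,0,0,0.5, 0.1,0,0.05,0,0,0,0.5, 0.1,0,0.05,0,0,0,0.5, 0.1,0,0.05,0,0,0,0.5, 0.1,0,0.05,0,0,0,0.5]' 45; python3 -c "
from h import *
st()"
```

```text
t: 4.47
tcp_pos: [0.4895, -0.196, 0.1062]
tool_rot: [0.644, -0.291, 0.293, -0.644]
force: [0.7, -0.7, 6.1]
finger_gap: 0.154
t 4.47 p [ 489.5 -196.   106.2] yaw 41.3 y [ 0.003 -0.002 -1.   ] F [ 0.7 -0.7  6.1] T [-0.11 -0.04  0.02] gap 0.154 q [-0.59  0.62  1.8  -0.    0.72 -1.31]
```

The bar is gripped, with an opening of about 13 mm. Now I'll lift straight up.

```bash
python3 -m handwheel '[0,-1,0,0,0,0,0.5, 0,-2.5,0,0,0,0,0.5, 0,-5,0,0,0,0,0.5, 0,-8,0,0,0,0,0.5, 0,-11,0,0,0,0,0.5, 0,-13,0,0,0,0,0.5, 0,-13,0,0,0,0,0.5, 0,-13,0,0,0,0,0.5, 0,-13,0,0,0,0,0.5]' 45; python3 -c "
from h import *
st();w=snap('wrist','wrist4')
rows([.5167,.1675,.236],-1)
"
```

```text
t: 5.22
tcp_pos: [0.4874, -0.1946, 0.2341]
tool_rot: [-0.644, 0.293, -0.291, 0.644]
force: [-0.1, -0.1, -3.3]
finger_gap: 0.158
t 5.22 p [ 487.4 -194.6  234.1] yaw 41.3 y [-0.002  0.002 -1.   ] F [-0.1 -0.1 -3.3] T [-0.05 -0.05 -0.01] gap 0.158 q [-0.59  0.41  1.7   0.    1.03 -1.31]
rows [-25.28  -0.17  26.09] [ 0.002  0.737 -0.003] steps 8.7106797849409 5.901493611816139
```

View pics/wrist4.png

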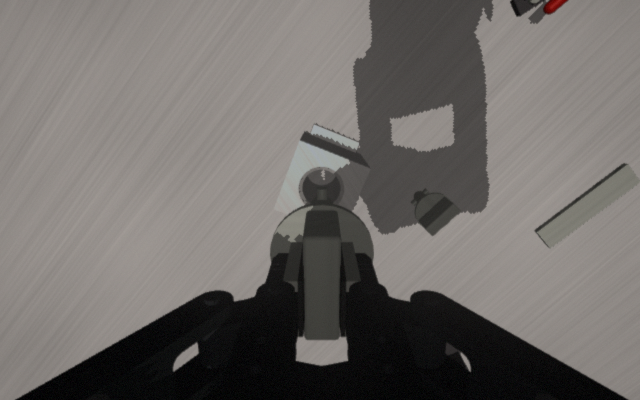

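Lifted cleanly: the hole in the block at (322,185) is empty, and the screw hangs straight in the jaws. Now I'll carry it over the well, about 22° counterclockwise of the slot line I saw.

```bash
python3 -m handwheel '[-25.2,-0.1,26.1,0,0.58,0,0.5, -25.2,-0.1,26.1,0,0.58,0,0.5, -25.2,-0.1,26.1,0,0.58,0,0.5, -25.2,-0.1,26.1,0,0.58,0,0.5, -25.2,-0.1,26.1,0,0.58,0,0.5, -25.2,-0.1,26.1,0,0.58,0,0.5, -25.2,-0.1,26.1,0,0.58,0,0.5, -25.2,-0.1,26.1,0,0.58,0,0.5, -25.2,-0.1,26.1,0,0.58,0,0.5, -25.2,-0.1,26.1,0,0.58,0,0.5]' 45; python3 -m handwheel '[0,0,0,0,0,0,0.5,0,0,0,0,0,0,0.5,0,0,0,0,0,0,0.5,0,0,0,0,0,0,0.5]' ; python3 -c "
from h import *
np.set_printoptions(precision=4,suppress=True)
st()
w=snap('wrist','wrist5');s=snap('scene','scene5');t=snap('top','top5')
rows([.5167,.1675,.236],8)
for nm,x in (('w',w),('s',s),('t',t)):
    P=cloud(x).reshape(-1,3); m=(P[:,2]>.236)&(P[:,2]<.252)&(np.hypot(P[:,0]-.517,P[:,1]-.167)<.04)
    print(nm,m.sum(), cv2.minAreaRect((P[m][:,:2]*1000).astype(np.float32)) if m.sum()>5 else '', P[m].mean(0))
cv2.imwrite('pics/scene5c.png',cv2.resize(s['frame'][60:240,320:480][:,:,::-1],None,fx=3.3,fy=3.3))
"
```

```text
t: 6.1
tcp_pos: [0.5173, 0.1718, 0.2342]
tool_rot: [-0.535, 0.464, -0.461, 0.535]
force: [0.4, -0.0, -1.7]
finger_gap: 0.155
t: 6.43
tcp_pos: [0.5183, 0.1645, 0.2354]
tool_rot: [0.534, -0.465, 0.464, -0.533]
force: [-0.4, -0.4, -1.4]
finger_gap: 0.153
t 6.43 p [518.3 164.5 235.4] yaw 7.9 y [-0.002 -0.001 -1.   ] F [-0.4 -0.4 -1.4] T [ 0.03  0.02 -0.04] gap 0.153 q [ 0.1   0.44  1.65 -0.    1.06 -0.04]
rows [-0.3   0.   -0.16] [ 0.    -0.002  0.   ] steps 0.08147841726526123 0.01511650968753836
w 5352 ((518.857421875, 165.3465118408203), (38.317710876464844, 40.87761688232422), 49.56090545654297) [0.5183 0.1692 0.2447]
s 198 ((521.1777954101562, 165.46502685546875), (38.307498931884766, 38.72593307495117), 49.47289276123047) [0.5297 0.1647 0.2432]
t 95 ((520.7880249023438, 151.57852172851562), (38.34682083129883, 14.36229133605957), 7.710068702697754) [0.5207 0.1509 0.2444]
```

View pics/wrist5.png

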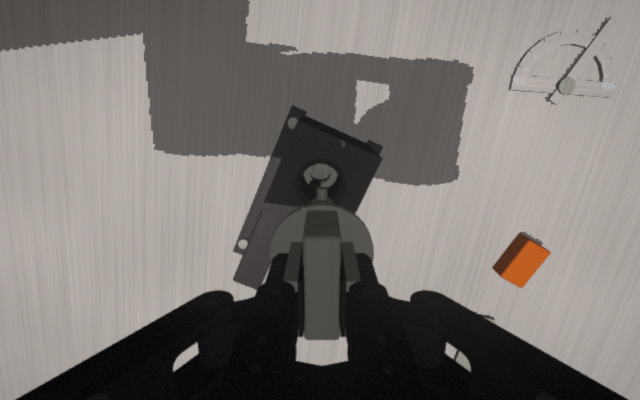

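View pics/scene5c.png

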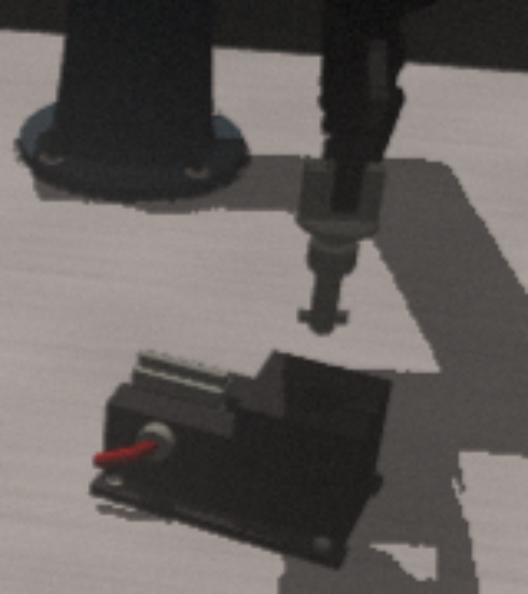

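The screw hangs over the well with its nose just above the mouth at (321,175). I'll correct by 2–3 mm and lower slowly.

```bash
python3 -m handwheel '[-0.2,1,-0.1,0,0,0,0.5, -0.2,2,-0.1,0,0,0,0.5, -0.2,3,-0.1,0,0,0,0.5, -0.2,4,-0.1,0,0,0,0.5, -0.2,4.5,-0.1,0,0,0,0.5, -0.2,4.5,-0.1,0,0,0,0.5, -0.2,4.5,-0.1,0,0,0,0.5, -0.2,4.5,-0.1,0,0,0,0.5]' 45;  python3 -c "
from h import *
st()
w=snap('wrist','wrist6')
rows([.5167,.1675,.185],8)
"
```

```text
t: 7.25
tcp_pos: [0.5177, 0.1681, 0.1912]
tool_rot: [-0.534, 0.464, -0.464, 0.534]
force: [0.3, 0.9, -1.4]
finger_gap: 0.162
t 7.25 p [517.7 168.1 191.2] yaw 8.0 y [ 0.001  0.    -1.   ] F [ 0.3  0.9 -1.4] T [ 0.05 -0.06  0.  ] gap 0.162 q [ 0.11  0.5   1.69 -0.    0.95 -0.03]
rows [ 0.04  0.65 -0.12] [-0.001  0.     0.   ] steps 0.15806823823790242 0.009762924628574685
```

View pics/wrist6.png

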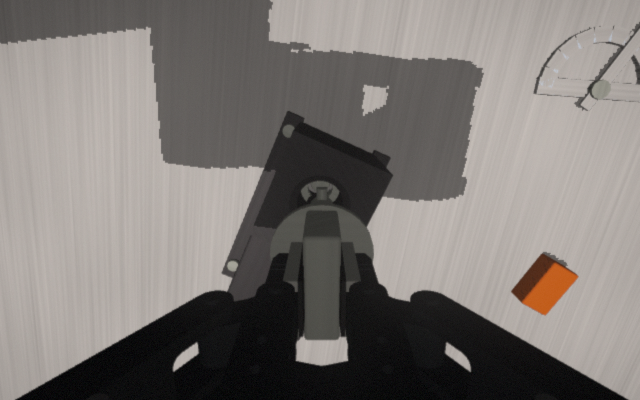

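```bash
python3 -m handwheel '[0,0.4,0,0,0,0,0.5, 0,0.8,0,0,0,0,0.5, 0,1.2,0,0,0,0,0.5, 0,1.6,0,0,0,0,0.5, 0,2,0,0,0,0,0.5, 0,2,0,0,0,0,0.5]';  python3 -c "
from h import *
st()
s=snap('scene','scene7');cv2.imwrite('pics/scene7c.png',cv2.resize(s['frame'][60:240,320:480][:,:,::-1],None,fx=3.3,fy=3.3))"
```

```text
t: 7.8
tcp_pos: [0.5167, 0.1679, 0.17]
tool_rot: [0.534, -0.464, 0.463, -0.533]
force: [0.6, -0.1, -2.1]
finger_gap: 0.157
t 7.8 p [516.7 167.9 170. ] yaw 8.0 y [-0.002 -0.    -1.   ] F [ 0.6 -0.1 -2.1] T [-0.03 -0.05  0.03] gap 0.157 q [ 0.11  0.53  1.71  0.    0.9  -0.03]
```

View pics/scene7c.png

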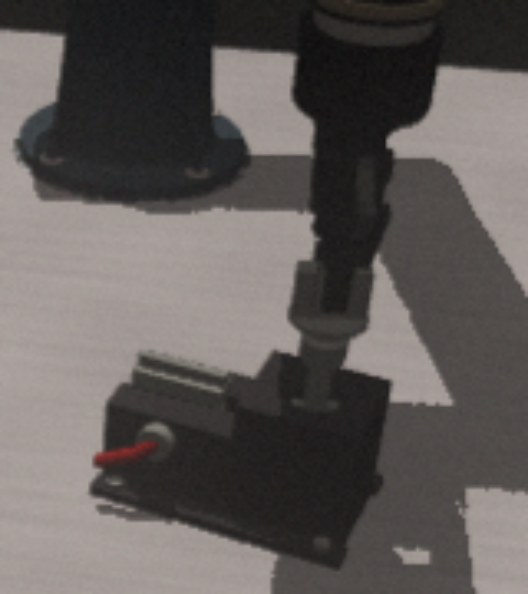

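The nose and pin are inside the mouth and there is no contact force. I'll go on down to just above the ring.

```bash
python3 -m handwheel '[0,0.4,0,0,0,0,0.5, 0,0.8,0,0,0,0,0.5, 0,1.2,0,0,0,0,0.5, 0,1.2,0,0,0,0,0.5]'; python3 -m handwheel '[0,0.4,0,0,0,0,0.5, 0,0.8,0,0,0,0,0.5, 0,1.2,0,0,0,0,0.5, 0,1.6,0,0,0,0,0.5,0,1.8,0,0,0,0,0.5,0,1.8,0,0,0,0,0.5,0,1.8,0,0,0,0,0.5]'; python3 -c "
from h import *
st()"
```

```text
t: 8.18
tcp_pos: [0.5167, 0.1679, 0.1582]
tool_rot: [0.534, -0.464, 0.463, -0.533]
force: [-0.4, -0.1, -1.7]
finger_gap: 0.152
t: 8.77
tcp_pos: [0.5173, 0.168, 0.1409]
tool_rot: [0.534, -0.464, 0.464, -0.534]
force: [0.6, 0.2, -1.4]
finger_gap: 0.153
t 8.77 p [517.3 168.  140.9] yaw 8.0 y [-0. -0. -1.] F [ 0.6  0.2 -1.4] T [ 0.03  0.06 -0.01] gap 0.153 q [ 0.11  0.57  1.73 -0.    0.83 -0.03]
```

Contact is expected at about TCP z=0.134, so I'll step down gently.

```bash
python3 -m handwheel '[0,0.2,0,0,0,0,0.5, 0,0.3,0,0,0,0,0.5, 0,0.4,0,0,0,0,0.5, 0,0.5,0,0,0,0,0.5, 0,0.5,0,0,0,0,0.5]'; python3 -m handwheel '[0,0.05,0,0,0,0,0.5, 0,0.1,0,0,0,0,0.5, 0,0.1,0,0,0,0,0.5]'; python3 -m handwheel '[0,0.05,0,0,0,0,0.5, 0,0.1,0,0,0,0,0.5, 0,0.1,0,0,0,0,0.5]'; python3 -c "
from h import *
st()"
```

```text
t: 9.18
tcp_pos: [0.5172, 0.1679, 0.1359]
tool_rot: [0.534, -0.464, 0.464, -0.534]
force: [0.2, -0.8, -2.5]
finger_gap: 0.158
t: 9.43
tcp_pos: [0.5173, 0.168, 0.135]
tool_rot: [0.534, -0.464, 0.464, -0.534]
force: [-0.0, -0.1, -1.8]
finger_gap: 0.152
t: 9.68
tcp_pos: [0.5175, 0.168, 0.1345]
tool_rot: [-0.534, 0.464, -0.464, 0.534]
force: [-1.3, -0.8, 1.2]
finger_gap: 0.153
t 9.68 p [517.5 168.  134.5] yaw 8.0 y [ 0.  0. -1.] F [-1.3 -0.8  1.2] T [-0.03  0.17  0.03] gap 0.153 q [ 0.11  0.58  1.74  0.    0.82 -0.03]
```

The pin touches at z=0.1345, as predicted: net force rose about 3 N and the flange is ~18 mm up. Now I'll sweep clockwise under light pressure.

```bash
python3 -m handwheel '[0,0.03,0,0,0,0,0.5, 0,0.03,0,0,0.04,0,0.5, 0,0.03,0,0,0.08,0,0.5, 0,0.03,0,0,0.12,0,0.5, 0,0.03,0,0,0.12,0,0.5]'; python3 -m handwheel '[0,0,0,0,0.04,0,0.5, 0,0,0,0,0.08,0,0.5, 0,0,0,0,0.12,0,0.5, 0,0,0,0,0.12,0,0.5]';  python3 -c "
from h import *
st()"
```

```text
t: 10.1
tcp_pos: [0.5177, 0.168, 0.1343]
tool_rot: [-0.505, 0.495, -0.495, 0.505]
force: [-0.2, -0.8, 3.2]
finger_gap: 0.155
t: 10.43
tcp_pos: [0.5175, 0.168, 0.1341]
tool_rot: [0.474, -0.524, 0.524, -0.475]
force: [-0.5, -0.9, 2.6]
finger_gap: 0.157
t 10.43 p [517.5 168.  134.1] yaw -5.7 y [ 0.001  0.    -1.   ] F [-0.5 -0.9  2.6] T [-0.08  0.06  0.03] gap 0.157 q [ 0.11  0.58  1.74 -0.    0.82  0.21]
```

```bash
python3 -m handwheel '[0,0,0,0,0.04,0,0.5, 0,0,0,0,0.08,0,0.5, 0,0,0,0,0.08,0,0.5]'; python3 -m handwheel '[0,0,0,0,0.04,0,0.5, 0,0,0,0,0.08,0,0.5, 0,0,0,0,0.08,0,0.5]';  python3 -c "
from h import *
st()"
```

```text
t: 10.68
tcp_pos: [0.5173, 0.168, 0.1337]
tool_rot: [-0.453, 0.543, -0.543, 0.453]
force: [-0.4, -0.1, -0.0]
finger_gap: 0.155
t: 10.93
tcp_pos: [0.517, 0.1679, 0.1332]
tool_rot: [-0.432, 0.56, -0.56, 0.431]
force: [-0.1, -0.0, -2.2]
finger_gap: 0.155
t 10.93 p [517.  167.9 133.2] yaw -14.8 y [-0.001 -0.    -1.   ] F [-0.1 -0.  -2.2] T [ 0.01  0.02 -0.03] gap 0.155 q [0.11 0.59 1.74 0.   0.82 0.37]
```

At yaw -14.8° the contact force vanished and the pin entered the slots, which matches the slot line seen earlier. I'll lower it to the spring pad, expected at z≈0.123.

```bash
python3 -m handwheel '[0,0.1,0,0,0,0,0.5, 0,0.2,0,0,0,0,0.5, 0,0.3,0,0,0,0,0.5, 0,0.4,0,0,0,0,0.5, 0,0.4,0,0,0,0,0.5]'; python3 -m handwheel '[0,0.1,0,0,0,0,0.5, 0,0.2,0,0,0,0,0.5, 0,0.3,0,0,0,0,0.5, 0,0.4,0,0,0,0,0.5, 0,0.4,0,0,0,0,0.5]';  python3 -c "
from h import *
st()"
```

```text
t: 11.35
tcp_pos: [0.5169, 0.168, 0.1294]
tool_rot: [-0.431, 0.561, -0.56, 0.431]
force: [-0.3, 1.1, -2.0]
finger_gap: 0.158
t: 11.77
tcp_pos: [0.5168, 0.168, 0.1255]
tool_rot: [-0.431, 0.561, -0.56, 0.431]
force: [-1.4, 0.1, -2.4]
finger_gap: 0.155
t 11.77 p [516.8 168.  125.5] yaw -14.9 y [-0.001  0.    -1.   ] F [-1.4  0.1 -2.4] T [ 0.09  0.29 -0.04] gap 0.155 q [0.11 0.6  1.74 0.   0.8  0.37]
```

```bash
python3 -m handwheel '[0,0.1,0,0,0,0,0.5, 0,0.2,0,0,0,0,0.5, 0,0.3,0,0,0,0,0.5, 0,0.4,0,0,0,0,0.5, 0,0.4,0,0,0,0,0.5]'; python3 -m handwheel '[0,0.1,0,0,0,0,0.5, 0,0.2,0,0,0,0,0.5, 0,0.3,0,0,0,0,0.5, 0,0.35,0,0,0,0,0.5, 0,0.35,0,0,0,0,0.5, 0,0.35,0,0,0,0,0.5]';  python3 -c "
from h import *
st()"
```

```text
t: 12.18
tcp_pos: [0.5174, 0.168, 0.122]
tool_rot: [0.431, -0.561, 0.561, -0.431]
force: [-1.2, -0.1, 1.7]
finger_gap: 0.154
t: 12.68
tcp_pos: [0.5174, 0.168, 0.1186]
tool_rot: [0.431, -0.561, 0.561, -0.431]
force: [-2.6, 0.3, 6.0]
finger_gap: 0.151
t 12.68 p [517.4 168.  118.6] yaw -14.9 y [ 0.  0. -1.] F [-2.6  0.3  6. ] T [-0.01  0.54 -0.06] gap 0.151 q [0.11 0.61 1.75 0.   0.78 0.37]
```

The spring is pressed about 4.3 mm with ~8 N net, as specified. Now I'll turn clockwise.

```bash
python3 -m handwheel '[0,0,0,0,0.08,0,0.5, 0,0.02,0,0,0.16,0,0.5, 0,0.03,0,0,0.24,0,0.5, 0,0.04,0,0,0.32,0,0.5, 0,0.05,0,0,0.4,0,0.5, 0,0.05,0,0,0.4,0,0.5]';  python3 -c "
from h import *
st()"
```

```text
t: 13.18
tcp_pos: [0.5174, 0.1679, 0.1181]
tool_rot: [0.31, -0.635, 0.636, -0.31]
force: [-1.7, -1.0, 5.9]
finger_gap: 0.152
t 13.18 p [517.4 167.9 118.1] yaw -38.0 y [ 0. -0. -1.] F [-1.7 -1.   5.9] T [-0.05  0.57 -0.04] gap 0.152 q [ 0.11  0.61  1.75 -0.    0.78  0.77]
```

```bash
python3 -m handwheel '[0,0.02,0,0,0.08,0,0.5, 0,0.03,0,0,0.16,0,0.5, 0,0.04,0,0,0.24,0,0.5, 0,0.05,0,0,0.32,0,0.5, 0,0.06,0,0,0.4,0,0.5, 0,0.06,0,0,0.4,0,0.5]';python3 -m handwheel '[0,0.02,0,0,0.08,0,0.5, 0,0.03,0,0,0.16,0,0.5, 0,0.04,0,0,0.24,0,0.5, 0,0.05,0,0,0.3,0,0.5, 0,0.06,0,0,0.3,0,0.5]';  python3 -c "
from h import *
st()"
```

```text
t: 13.68
tcp_pos: [0.5171, 0.1681, 0.1176]
tool_rot: [-0.178, 0.684, -0.684, 0.178]
force: [-2.8, 0.6, 6.3]
finger_gap: 0.153
t: 14.1
tcp_pos: [0.5171, 0.1682, 0.1171]
tool_rot: [-0.074, 0.703, -0.703, 0.074]
force: [-3.6, 1.3, 7.7]
finger_gap: 0.155
t 14.1 p [517.1 168.2 117.1] yaw -78.0 y [-0.  0. -1.] F [-3.6  1.3  7.7] T [0.17 0.7  0.03] gap 0.155 q [0.11 0.61 1.75 0.   0.78 1.47]
```

```bash
python3 -m handwheel '[0,0.01,0,0,0.08,0,0.5, 0,0.02,0,0,0.16,0,0.5, 0,0.03,0,0,0.24,0,0.5, 0,0.04,0,0,0.3,0,0.5, 0,0.04,0,0,0.3,0,0.5]'; python3 -c "
from h import *
st()"; python3 -m handwheel '[0,0,0,0,0.03,0,0.5, 0,0,0,0,0.06,0,0.5, 0,0,0,0,0.06,0,0.5]';  python3 -c "
from h import *
st()"
```

```text
t: 14.52
tcp_pos: [0.5171, 0.1683, 0.1166]
tool_rot: [0.032, 0.707, -0.706, -0.032]
force: [-2.2, 1.0, 6.1]
finger_gap: 0.155
t 14.52 p [517.1 168.3 116.6] yaw -95.2 y [-0.  0. -1.] F [-2.2  1.   6.1] T [0.25 0.66 0.01] gap 0.155 q [0.11 0.61 1.75 0.   0.78 1.77]
t: 14.77
tcp_pos: [0.5171, 0.1683, 0.1166]
tool_rot: [0.053, 0.705, -0.705, -0.053]
force: [-3.6, 1.7, 5.8]
finger_gap: 0.154
t 14.77 p [517.1 168.3 116.6] yaw -98.6 y [-0.     0.001 -1.   ] F [-3.6  1.7  5.8] T [0.26 0.67 0.01] gap 0.154 q [0.11 0.61 1.75 0.   0.78 1.83]
```

```bash
for i in 1 2 3; do python3 -m handwheel '[0,0,0,0,0.015,0,0.5, 0,0,0,0,0.03,0,0.5, 0,0,0,0,0.03,0,0.5]' >/dev/null;  python3 -c "
from h import *
st()"; done
```

```text
t 15.02 p [517.1 168.3 116.6] yaw -100.3 y [-0.     0.001 -1.   ] F [-3.6  0.2  7.3] T [0.32 0.66 0.06] gap 0.157 q [0.11 0.61 1.75 0.   0.78 1.86]
t 15.27 p [517.1 168.3 116.6] yaw -102.0 y [-0.     0.001 -1.   ] F [-2.6  0.4  5.8] T [0.28 0.68 0.05] gap 0.154 q [0.11 0.61 1.75 0.   0.78 1.89]
t 15.52 p [517.1 168.1 116.6] yaw -103.7 y [-0.  0. -1.] F [-1.5  0.8  6.4] T [0.16 0.69 0.15] gap 0.158 q [0.11 0.61 1.75 0.   0.78 1.92]
```

```bash
python3 -m handwheel '[0,0,0,0,0.01,0,0.5, 0,0,0,0,0.01,0,0.5]' >/dev/null;  python3 -c "
from h import *
st()"
```

```text
t 15.68 p [517.1 168.1 116.6] yaw -104.3 y [-0.  0. -1.] F [-3.2  0.   6.7] T [0.08 0.68 0.08] gap 0.155 q [0.11 0.61 1.75 0.   0.78 1.93]
```

```bash
python3 -m handwheel '[0,0,0,0,0.01,0,0.5, 0,0,0,0,0.02,0,0.5, 0,0,0,0,0.02,0,0.5]' >/dev/null;  python3 -c "
from h import *
st()
w=snap('wrist','wrist8')"
```

```text
t 15.93 p [517.1 168.1 116.6] yaw -105.4 y [-0. -0. -1.] F [-2.8  1.4  7.1] T [0.11 0.68 0.24] gap 0.156 q [ 0.11  0.61  1.75 -0.    0.78  1.95]
```

View pics/wrist8.png

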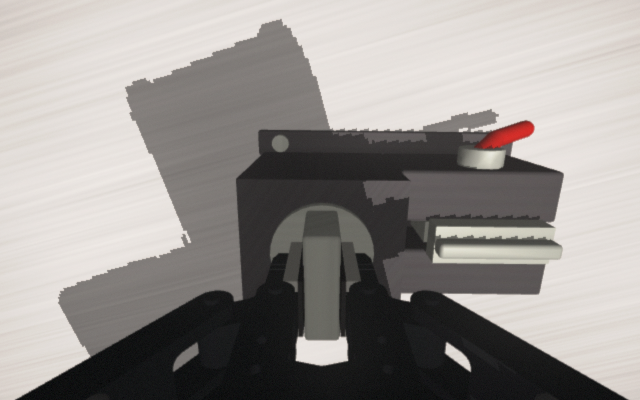

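Torque reached 0.24 N m at 1.57 rad, so it is at the stop, and the flange looks flat on the holder. I'll ease off, open the jaws and go up.

```bash
python3 -m handwheel '[0,-0.05,0,0,-0.015,0,0.5, 0,-0.1,0,0,-0.015,0,0.5]' 20;  python3 -c "
from h import *
st()"; python3 -m handwheel '[0,-0.1,0,0,-0.015,0,2, 0,-0.1,0,0,-0.015,0,3.5, 0,-0.1,0,0,-0.015,0,3.5, 0,-0.1,0,0,-0.015,0,3.5, 0,-0.1,0,0,-0.015,0,3.5]';  python3 -c "
from h import *
st()"
```

```text
t: 16.15
tcp_pos: [0.517, 0.168, 0.1168]
tool_rot: [-0.089, -0.701, 0.701, 0.09]
force: [-1.9, 0.6, -3.4]
finger_gap: 0.156
t 16.15 p [517.  168.  116.8] yaw -104.5 y [-0.001  0.    -1.   ] F [-1.9  0.6 -3.4] T [0.14 0.37 0.01] gap 0.156 q [0.11 0.61 1.75 0.   0.78 1.93]
t: 16.57
tcp_pos: [0.5178, 0.1679, 0.1182]
tool_rot: [0.085, 0.702, -0.702, -0.084]
force: [-1.1, 0.2, -0.7]
finger_gap: 0.411
t 16.57 p [517.8 167.9 118.2] yaw -103.7 y [ 0.001  0.    -1.   ] F [-1.1  0.2 -0.7] T [ 0.    0.01 -0.01] gap 0.411 q [ 0.11  0.61  1.75 -0.    0.78  1.92]
```

Released. I'll go up, then move aside to look.

```bash
python3 -m handwheel '[0,-1,0,0,0,0,4, 0,-3,0,0,0,0,4, 0,-6,0,0,0,0,4, 0,-9,0,0,0,0,4, 0,-9,0,0,0,0,4]';  python3 -c "
from h import *
st()
rows([.4,.12,.24],-103)"
```

```text
t: 16.98
tcp_pos: [0.5211, 0.1685, 0.2144]
tool_rot: [0.089, 0.703, -0.701, -0.08]
force: [0.4, 0.5, -0.0]
finger_gap: 0.466
t 16.98 p [521.1 168.5 214.4] yaw -103.7 y [ 0.012  0.001 -1.   ] F [ 0.4  0.5 -0. ] T [ 0.04 -0.07  0.02] gap 0.466 q [0.11 0.46 1.67 0.   0.99 1.92]
rows [10.59 -2.72  7.57] [ 0.004 -0.012 -0.012] steps 3.188357888904891 0.13924118972633104
```

```bash
python3 -m handwheel '[3,0,0,0,0,0,4, 7,0,0,0,0,0,4, 7,0,0,0,0,0,4, 7,0,0,0,0,0,4, 7,0,0,0,0,0,4, 7,0,0,0,0,0,4]';  python3 -c "
from h import *
np.set_printoptions(precision=4,suppress=True)
st()
w=snap('wrist','wrist9'); s=snap('scene','scene9');t=snap('top','top9')
for nm,x in (('w',w),('s',s),('t',t)):
    P=cloud(x).reshape(-1,3); r=np.hypot(P[:,0]-.517,P[:,1]-.168)
    m=(P[:,2]>.117)&(P[:,2]<.135)&(r<.035)
    f=(P[:,2]>.0915)&(P[:,2]<.1)&(r<.024)
    k=(P[:,2]>.08)&(P[:,2]<.1)&(r>.0265)&(r<.034)
    print(nm,m.sum(),cv2.minAreaRect((P[m][:,:2]*1000).astype(np.float32)) if m.sum()>5 else '','bar top',np.median(P[m][:,2]),'flange',np.median(P[f][:,2]),'face',np.median(P[k][:,2]))
cv2.imwrite('pics/scene9c.png',cv2.resize(s['frame'][100:290,130:520][:,:,::-1],None,fx=2,fy=2))
"
```

```text
t: 17.48
tcp_pos: [0.451, 0.1846, 0.2087]
tool_rot: [0.085, 0.702, -0.702, -0.084]
force: [-0.2, 0.1, -0.2]
finger_gap: 0.47
t 17.48 p [451.  184.6 208.7] yaw -103.7 y [ 0.003  0.    -1.   ] F [-0.2  0.1 -0.2] T [-0.01 -0.   -0.03] gap 0.47 q [ 0.16  0.4   1.82 -0.    0.92  1.97]
w 1944 ((518.3153076171875, 167.3404998779297), (13.865093231201172, 44.04901123046875), 75.8431625366211) bar top 0.1267225797692576 flange 0.0948588370771911 face 0.09019285559083771
s 122 ((520.8200073242188, 167.8548583984375), (14.153729438781738, 45.34996032714844), 75.67752075195312) bar top 0.12602148596205626 flange 0.0949083060829545 face 0.09041431935483385
t 184 ((517.4307861328125, 168.25489807128906), (14.347894668579102, 43.515220642089844), 74.71627044677734) bar top 0.1267056003557154 flange 0.09501532835476667 face 0.09022696900149951
```

View pics/scene9c.png

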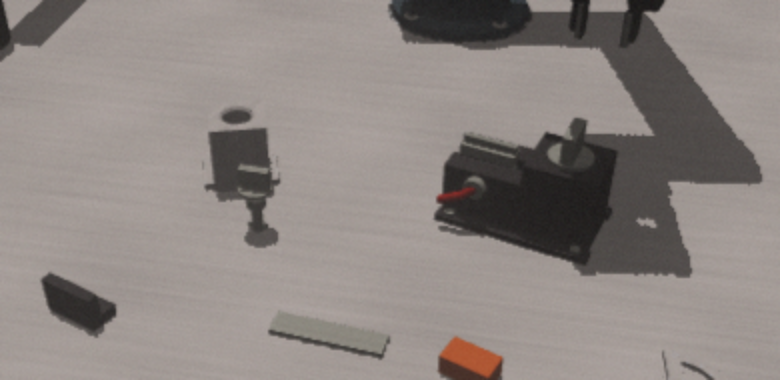

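View pics/wrist9.png

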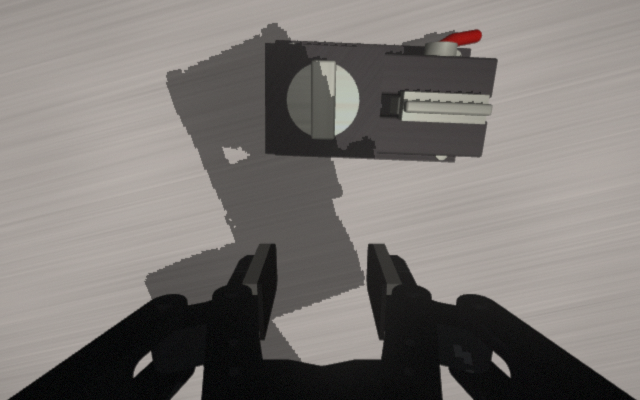

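The flange lies flat on the holder at (323,100) and the bar is square to the holder's long side. The flange top is 4.7 mm above the face, which is the 4 mm flange plus the locked gap. The other tools haven't moved, so I'll hand in.

```bash
python3 -c "
from h import *
st();print(manip.sign_off())"
```

```text
t 17.63 p [450.6 184.4 208.3] yaw -103.7 y [ 0.001  0.    -1.   ] F [ 0.2  0.1 -0. ] T [-0.03  0.02 -0.02] gap 0.47 q [ 0.16  0.4   1.82 -0.    0.92  1.97]
the job is handed in; nothing more can be done
None
```

The clamp screw is locked home in the punch holder, and I handed the job in after 17.6 s.

**What I did:**
- I took the 108.8 mm screw from the storage block and lowered it into the well.
- The pin met the ring at the expected height. I swept clockwise with about 5 N on it until it dropped into the slots.
- I pressed it about 4.3 mm against the spring (about 8 N), turned it about 1.57 rad clockwise to the stop at about 0.24 N m, then eased off and let go.

**Last checks:**
- In all three cameras the flange top is 4.5–4.8 mm above the holder face. Less the 4 mm flange, that leaves a gap of about 0.5–0.8 mm, against the 0.3 mm nominal; the camera calibration is only good to about 2 mm.
- While the screw was still held at the stop, the arm's own height reading was within 0.1 mm of the expected locked height.
- After release the bar stayed turned by 1.55–1.57 rad and did not spring up. The robot was touching nothing.
- The scene camera put the bar about 3 mm off in x compared with the other two views, which I put down mostly to calibration.
- By eye, the tools in view were where they had been. I did not measure them again.

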